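# Hang the setting frame back on its own stand

## Robot

A 6-joint arm with a two-finger parallel gripper is mounted at the origin on the work surface. World frame = base frame: x ahead of the robot, y to its left, z up, the work surface at z = 0. Lengths are in m, angles in rad, forces in N, time in s.
With the tool pointing down it reaches from about 0.325 to 0.775 m from the base axis. Payload 5.5 kg.
Tool frame: the origin (TCP) lies on the centre line of the jaws, within the pads' length; the fingertips stand 8 mm ahead of it and the grasp point (between the pads) lies 11 mm behind it (arm.finger_overhang is the distance from the TCP to the fingertips, in m); z points along the fingers, y is the direction in which the jaws open and shut (so a half turn about z gives the same grasp; the last joint's range is limited). The gripper opens to 88 mm and grips with 3 to 60 N. Pads are 20 mm wide; open, the fingers measure 115 mm over their backs; the gripper's body (75 mm by 178 mm) begins 61 mm behind the grasp point.
Start: joints at [1.05, 0.091, 1.231, -0, 1.82, -0.057], TCP at [0.268, 0.537, 0.231] pointing down, gripper open.
Joint ranges: [-2.87, 2.87], [-0.86, 2.18], [0.17, 2.46], [-1.51, 4.65], [0.06, 2.69], [-2.65, 2.65]. Speed limits (rad/s): [2.57, 2.57, 3.01, 3.14, 3.14, 3.14].

## Interface

Orientations are given as a rotation vector (axis times angle).
In Python, from workcell import arm, imaging gives the robot as it stands.
- The arm moves only by the tool move_arm, never from a script. Its argument "deltas" is a list of rows, each an object of numbers: "tx", "ty", "tz": the shift along the world's x, y, z in mm; "ax", "ay", "az": the turn, a rotation vector about the world's x, y, z in rad. A call has 1 to 20 rows; each row shifts and turns the commanded pose from where the row before left it; what a row does not reach is not made up. A row lasts 1/8 s, in which the tool goes at most 62.5 mm and 10.7 degrees, less where a joint would pass 70% of its speed; a pose out of reach is approached as far as the arm can. A call with a gripper value outside its range is refused whole. "jaw" is the opening, from 0 (shut) to 1 (fully open), set as the call begins (left out, the last holds). The fingers move at their own pace and stop on an object; "force" is the grip in N (left out, the last holds). Time passes only in rows, so rows that do not move let the fingers close. It gives the time, the measured TCP pose, the force and the opening at its end, in the units of the state.
- arm.get_obs(): the state, without advancing time (a new reading comes with each control period).
- imaging.snapshot(name): name is "scene" or "side" or "wrist"; returns a dict with "img" (400x640x3 uint8, red, green, blue), "z_map" (400x640 float32, m along the optical axis (not along the pixel's ray), 0 where there is no reading), "fov_y" (degrees; the focal length in pixels is half the picture's height over the tangent of half this angle, whatever the lens; pixels are square), "cx", "cy" (the principal point, pixels), "dist_coeffs" ([k1, k2, p1, p2, k3] as OpenCV has them; the pictures are not rectified), "cam_to_world" (4x4, takes a point from camera to world coordinates). Camera axes: x right, y down, z forward; pixel columns grow to the right and rows downward; lengths in m; the calibration is good to about 2 mm. A picture is of the moment at which its call begins.
- arm.close_job(): hands the job in, once; it reports no verdict.
The state is a dict: "time_s": time; "joint_pos": joint angles; "dq": joint speeds; "tau": joint torques, N m; "eef_pos": TCP position; "ee_rot": TCP orientation; "wrist_force": force on the tool from outside, world axes, zero at the start; "moment": the same for the moment, N m; "grip_width": opening from 0.0 (shut) to 1.0 (fully open).
Only numpy, scipy, OpenCV 4.12 (cv2) and the standard library are available. Lean on these libraries where they do the work, as an engineer would, in place of code of your own. Each camera call takes 0.05 s, during which the arm holds its last target. There are 200 camera calls.

## Task

Take the setting frame with the round tab out of the wooden rest and hang it back on its own stand, the one whose label shows a disc: drape it over the bar, one leg each side, and let its crossbeam down fully into the groove of the saddle. The saddle gets clamped anywhere along the bar, so look or feel for the groove; do it gently, without dropping or banging the frame on the stand, let go, and leave everything else where it is.

Things in the scene. Friction and masses are not known exactly. Their poses are not given: they have to be found in the camera images.
- frame_disc: Frame to put away: aluminium upside-down U, 148 high, 100 wide (local y), 20 thick (local x), 0.45 kg; the one with a ROUND DISC tab. Stands upright in the wooden rest. Legs 48 apart inside (64 in the lowest 18) below a crossbeam 80 to 102 above the feet. Origin: midway between the feet; z up. The same either way round.
- frame_disc_tab (a point): Centre of that frame's flat disc tab: 48 diameter, 20 thick (pinch it along the frame's local x), 124 above the feet, at the very top of the frame.
- stand_disc: Its stand, fixed: white tilted label at its local +x end with a black DISC. All three stands are alike but for the label shape. Base plate 10 high; a level bar along local x between posts at x -74 and +74 carries a white saddle block. A frame down in the groove has its feet 23 above the bench; on the saddle's top beside the groove, 35. Origin: bench level under the bar's middle, z up.
- stand_disc_mid (a point): Point over the bar's middle, 115 above the bench, level with the saddle's top. The saddle is 106 long (x), 40 wide (y). One groove crosses the middle of its top: 26 wide along x, 12 deep, open at both sides. The saddle is clamped (holds over 60 N) anywhere up to 14 either way along the bar from this point; that offset is NOT reported: look or feel for the groove.
- stand_square: Stand like stand_disc, black square on its label, saddle in the middle of the bar; the square-tabbed frame already hangs on it. Same origin and axes.
- stand_cross: Stand like stand_disc, black cross on its label, empty; not to be used. Same origin and axes.
- rest: Fixed wooden rest, 64 (x) by 130 (y) by 24 high, with a channel 24 wide and 14 deep along its local y in which the disc frame's feet stand, 10 above the bench. Origin: centre of its underside.
- frame_square: Frame like frame_disc but with a square tab, hanging on the square stand: leave alone. Origin as frame_disc.
- frame_cross: Frame like frame_disc but with a cross-shaped tab, lying flat on the bench, 20 high: leave alone. Origin: on the bench under the middle of its 148 length, which lies along local x.
- bearing: Steel bearing ring, 72 across, 18 high, flat on the bench: leave alone. Origin: centre of its underside.
- driver: Screwdriver with orange handle, 200 long along local x, lying on the bench: leave alone.
- spanner: Steel spanner, 170 long along local x, lying on the bench: leave alone.
- oil: White oil bottle, 54 across, 130 high, standing: leave alone. Origin: centre of its underside.
- tin: Open steel cup, 68 across, 85 high, standing: leave alone. Origin: centre of its underside.
There are look-alikes about, which are no part of the job. Leave any pink or red look-alike of the frame_disc alone.

How it is judged:
On the way, in this order (a step that is already met when the one before it is completed fails the run):
1. the disc frame is lifted clear above the bench (height (world z) of frame_disc above 0.1 m), for 0.1 s.
2. the disc frame hangs over the bar of its own stand with its crossbeam down in the groove (z of frame_disc in the frame of stand_disc between 0.018 and 0.028 m and x of frame_disc in the frame of stand_disc between -0.022 and 0.022 m and y of frame_disc in the frame of stand_disc between -0.01 and 0.01 m and angle between frame_disc's own z axis and vertical below 0.12 rad and angle between the x axis of frame_disc and the x axis of stand_disc, either way round below 0.2 rad), for 0.2 s.
At the end, for the whole second after the job is handed in: The disc frame hangs on the disc stand, crossbeam in the saddle's groove: feet 23 (within 5) mm above the stand's foot, within 22 mm of the bar's middle along it and 10 mm across it, upright within 0.12 rad, square across the bar within 0.2 rad, released and at rest (all of step 2 and linear speed of frame_disc below 0.02 m/s and contact force between frame_disc and the fingers below 0.1 N); the robot touches nothing.
It fails at once if the disc frame is pressed or banged on its stand with more than 60 N (contact force between frame_disc and stand_disc above 60 N).
It fails at once if another thing is moved by more than 20 mm (distance of any of frame_square, frame_cross, bearing, driver, spanner, oil, tin from where it was at the start of the episode above 0.02 m).
It also fails if it takes over 54 s, if anything falls off the work surface, if the arm or the gripper's body presses on something with over 40 N, if the wrist force passes 120 N, or if a joint passes its speed limit or range.

## Working session

There is one attempt and no reset: what is moved stays moved. The work goes in short steps, Python scripts to look and compute and a tool call to move; the robot and the scene stay as the last step left them, time stands still between calls to the robot, and variables do not carry over. Pictures are saved under pics/ and viewed, about 8 in all and at most 12, crops included, and the job is handed in when it is done.

Besides the shell and the picture viewer there is one more tool, called after "Request:" by a JSON object that holds its "name" and its "arguments", one argument or row to a line. move_arm: Moves the arm, as the interface text tells. Its arguments: {"type":"object","properties":{"deltas":{"type":"array"},"jaw":{"type":"number"},"force":{"type":"number"}},"required":["deltas"]}

```bash
mkdir -p pics; ls
cat > h.py <<'E'
import numpy as np, cv2
from workcell import arm, imaging
def K(s):
    f=200/np.tan(np.radians(s["fov_y"])/2); return np.array([[f,0,s["cx"]],[0,f,s["cy"]],[0,0,1.]])
def snap(n,f=None):
    s=imaging.snapshot(n)
    if f: cv2.imwrite(f,cv2.cvtColor(s["img"],cv2.COLOR_RGB2BGR))
    np.savez('last_'+n+'.npz',**{k:np.array(v) for k,v in s.items()})
    return s
def rays(s,uv):
    n=cv2.undistortPoints(np.array(uv,float).reshape(-1,1,2),K(s),np.array(s["dist_coeffs"],float)).reshape(-1,2)
    return np.c_[n,np.ones(len(n))]
def onplane(s,uv,z):
    T=np.array(s["cam_to_world"]);d=rays(s,uv)@T[:3,:3].T;o=T[:3,3]
    return o+d*((z-o[2])/d[:,2])[:,None]
def pts(s,uv):
    uv=np.array(uv).reshape(-1,2);T=np.array(s["cam_to_world"]);z=s["z_map"][uv[:,1].astype(int),uv[:,0].astype(int)]
    return (rays(s,uv)*z[:,None])@T[:3,:3].T+T[:3,3]
def cloud(s):
    v,u=np.mgrid[:400,:640];P=pts(s,np.c_[u.ravel(),v.ravel()]).reshape(400,640,3);P[s["z_map"]==0]=np.nan;return P
def load(n):
    return dict(np.load('last_'+n+'.npz'))
E
python3 - <<'E'
from h import *
a=snap("scene");b=snap("side");c=snap("wrist")
for n,s in zip("abc",(a,b,c)): print(np.round(s["cam_to_world"],3).tolist(),s["fov_y"],s["dist_coeffs"])
im=np.vstack([a["img"],b["img"]]);cv2.imwrite("pics/1.png",cv2.cvtColor(a["img"],cv2.COLOR_RGB2BGR));cv2.imwrite("pics/2.png",cv2.cvtColor(b["img"],cv2.COLOR_RGB2BGR))
print(arm.get_obs())
E
```

```text
pics
[[-0.528, 0.631, -0.568, 1.193], [0.849, 0.397, -0.349, 0.47], [0.006, -0.667, -0.745, 1.08], [0.0, 0.0, 0.0, 1.0]] 43.199932288778726 [0.01764332 0.         0.         0.         0.        ]
[[0.96, -0.176, 0.217, 0.135], [-0.278, -0.662, 0.696, -0.992], [0.021, -0.728, -0.685, 1.119], [0.0, 0.0, 0.0, 1.0]] 43.79730937825952 [-0.08308639  0.          0.          0.          0.        ]
[[0.448, 0.851, 0.274, 0.191], [0.894, -0.426, -0.138, 0.576], [-0.001, 0.307, -0.952, 0.385], [0.0, 0.0, 0.0, 1.0]] 67.7736374995722 [-0.03050383  0.          0.          0.          0.        ]
{'time_s': 0.15, 'joint_pos': array([ 1.05029545e+00,  9.16876599e-02,  1.23160167e+00,  3.60474556e-05,
        1.81979193e+00, -5.67260750e-02]), 'dq': array([-6.99559250e-04, -3.49944879e-03, -4.97438503e-03, -7.28473502e-05,
        1.39400572e-03,  9.48926563e-04]), 'tau': array([ 1.60962816e-03, -4.47047246e+01, -4.06907129e+01,  6.99243369e-02,
        2.74990685e-02, -1.13881285e-04]), 'eef_pos': array([0.26829753, 0.53643868, 0.22976986]), 'ee_rot': array([-7.21865740e-01, -3.05706344e+00,  2.22564372e-03]), 'wrist_force': array([-0.03561761, -0.1290664 ,  0.02516276]), 'moment': array([-0.03703006,  0.01806501, -0.04200789]), 'grip_width': 1.0014706566308993}
```

View pics/1.png

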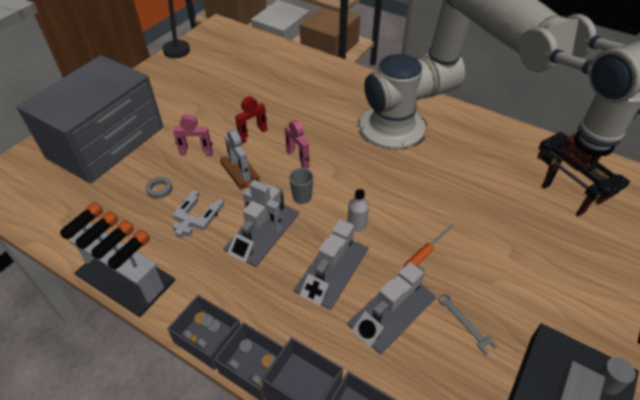

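View pics/2.png

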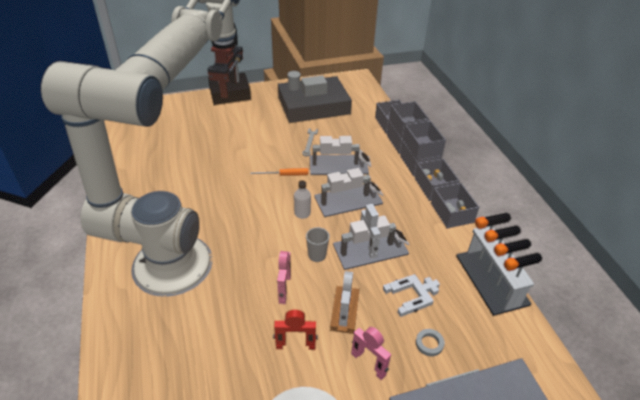

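The scene view shows upright frames at (193,135) pink, (250,117) red, (297,142) pink and (238,155) grey in the wooden rest. The grey one fits, being aluminium and in the rest. The disc label is on the stand at (390,305), the cross at (330,265) and the square at (262,220). I'll confirm with an enlarged crop and measure from depth.

Run:
```python
from h import *
a=load("scene");b=load("side")
def crop(s,x,y,w,h): return cv2.resize(s["img"][y:y+h,x:x+w],(400,300),interpolation=cv2.INTER_CUBIC)
im=np.vstack([np.hstack([crop(a,190,110,100,75),crop(a,340,250,108,81)]),np.hstack([crop(b,305,260,92,69),crop(b,295,125,92,69)])])
cv2.imwrite("pics/3.png",cv2.cvtColor(im,cv2.COLOR_RGB2BGR))
for n,s in (("scene",a),("side",b)):
    P=cloud(s);hsv=cv2.cvtColor(s["img"],cv2.COLOR_RGB2HSV)
    # rest: brown wooden, find by height 0.02-0.03 near
    seed={"scene":(238,155),"side":(346,295)}[n]; p=P[seed[1],seed[0]]; print(n,"frame seed",p.round(3))
    m=(np.linalg.norm(P[...,:2]-p[:2],axis=-1)<0.09)
    fr=m&(P[...,2]>0.04)&(hsv[...,1]<70)&(P[...,2]<0.17)
    Q=P[fr];c=Q[:,:2].mean(0);r=cv2.minAreaRect((Q[:,:2]*1000).astype(np.float32));print("frame",len(Q),c.round(4),Q[:,2].max().round(4),r)
    q=m&(P[...,2]>0.015)&(P[...,2]<0.033)&(hsv[...,1]>90);Q=P[q];print("rest",len(Q),cv2.minAreaRect((Q[:,:2]*1000).astype(np.float32)))
    seed={"scene":(402,285),"side":(338,147)}[n]; p=P[seed[1],seed[0]]; print("stand seed",p.round(3))
    m=(np.linalg.norm(P[...,:2]-p[:2],axis=-1)<0.12)
    for lo,hi in ((0.006,0.016),(0.098,0.108),(0.11,0.125)):
        q=m&(P[...,2]>lo)&(P[...,2]<hi);Q=P[q]
        if len(Q)>4: print(lo,hi,len(Q),np.median(Q,0).round(4),cv2.minAreaRect((Q[:,:2]*1000).astype(np.float32)))
```

```text
scene frame seed [ 0.453 -0.26   0.104]
frame 533 [ 0.4409 -0.2752] 0.1627 ((432.5577087402344, -284.9891052246094), (106.614990234375, 23.12970733642578), 65.19371032714844)
rest 320 ((434.1308288574219, -281.001220703125), (125.02325439453125, 66.25009155273438), 65.21395111083984)
stand seed [0.587 0.308 0.103]
0.006 0.016 1809 [0.6122 0.327  0.0102] ((596.3521728515625, 320.73016357421875), (191.31552124023438, 234.48260498046875), 61.8936653137207)
0.098 0.108 247 [0.5853 0.309  0.1037] ((588.8970336914062, 305.25689697265625), (40.04288101196289, 107.11968231201172), 76.6700439453125)
0.11 0.125 623 [0.6006 0.3048 0.115 ] ((587.675048828125, 304.96136474609375), (40.961143493652344, 108.32856750488281), 76.77192687988281)
side frame seed [ 0.419 -0.31   0.111]
frame 404 [ 0.417  -0.3134] 0.1624 ((426.0855407714844, -292.22406005859375), (106.41116333007812, 20.197208404541016), 65.48176574707031)
rest 617 ((427.8886413574219, -288.1640319824219), (128.9787139892578, 64.23482513427734), 65.62525939941406)
stand seed [0.59  0.29  0.095]
0.006 0.016 816 [0.5825 0.2981 0.0117] ((588.3711547851562, 308.1167907714844), (158.47463989257812, 225.0265655517578), 89.47278594970703)
0.098 0.108 118 [0.5856 0.2958 0.1041] ((584.1236572265625, 304.2956848144531), (46.72505187988281, 106.39646911621094), 76.22381591796875)
0.11 0.125 205 [0.5732 0.3045 0.1168] ((583.9005126953125, 304.4110107421875), (49.48904037475586, 105.58416748046875), 75.42546081542969)
```

View pics/3.png

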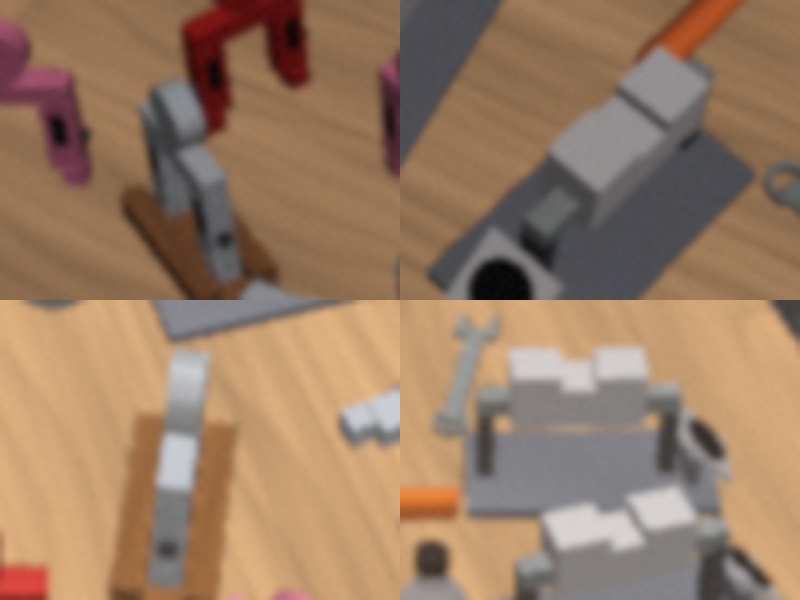

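The crop confirms it: the grey round-tab frame stands in the rest at scene (238,155). The disc-labelled stand's saddle groove shows at scene (393,290) and side (338,147). Now I'll work out the first move.

Run:
```python
from h import *
from scipy.spatial.transform import Rotation as R
o=arm.get_obs();r=R.from_rotvec(o["ee_rot"]).as_matrix();print(r.round(3)); print("y axis ang",np.degrees(np.arctan2(r[1,1],r[0,1])))
a=load("scene");P=cloud(a);hsv=cv2.cvtColor(a["img"],cv2.COLOR_RGB2HSV)
red=((hsv[...,0]>160)|(hsv[...,0]<4))&(hsv[...,1]>70)&(P[...,2]>0.03)&(P[...,1]<0)&(P[...,2]<0.2)
n,l,st,c=cv2.connectedComponentsWithStats(red.astype(np.uint8))
for i in range(1,n):
    if st[i,4]>80:
        Q=P[l==i];print(c[i].round(),Q[:,2].max().round(3),cv2.boxPoints(cv2.minAreaRect((Q[:,:2]*1000).astype(np.float32))).round().tolist())
print("other groove / cup / oil",pts(a,[[302,185],[358,205],[360,193]]).round(3))
```

```text
[[-0.894  0.447 -0.001]
 [ 0.447  0.894 -0.001]
 [ 0.    -0.001 -1.   ]]
y axis ang 63.42817399748387
[250. 115.] 0.151 [[231.0, -352.0], [327.0, -379.0], [335.0, -351.0], [238.0, -324.0]]
[191. 132.] 0.152 [[404.0, -409.0], [452.0, -500.0], [478.0, -486.0], [430.0, -396.0]]
[297. 139.] 0.151 [[266.0, -216.0], [289.0, -225.0], [328.0, -127.0], [306.0, -118.0]]
other groove / cup / oil [[ 0.439 -0.058  0.084]
 [ 0.429  0.108  0.096]
 [ 0.42   0.106  0.132]]
```

Request:
{"name": "move_arm", "arguments": {
  "deltas": [
    {"tx":30,"ty":-41,"tz":10,"az":-0.085},
    {"tx":30,"ty":-41,"tz":10,"az":-0.085},
    {"tx":30,"ty":-41,"tz":10,"az":-0.085},
    {"tx":30,"ty":-41,"tz":10,"az":-0.085},
    {"tx":30,"ty":-41,"tz":10,"az":-0.085},
    {"tx":30,"ty":-41,"tz":10,"az":-0.085},
    {"tx":30,"ty":-41,"tz":10,"az":-0.085},
    {"tx":3,"ty":-50,"az":-0.085},
    {"tx":3,"ty":-50,"az":-0.085},
    {"tx":3,"ty":-50,"az":-0.085},
    {"tx":3,"ty":-50,"az":-0.085},
    {"tx":3,"ty":-50,"az":-0.085},
    {"tx":3,"ty":-50,"az":-0.085},
    {"tx":-13,"ty":-47,"az":-0.085},
    {"tx":-13,"ty":-47,"az":-0.085},
    {"tx":-13,"ty":-47,"az":-0.085},
    {"tx":-13,"ty":-47,"az":-0.085},
    {"tx":-13,"ty":-47,"az":-0.092},
    {},
    {}
  ],
  "jaw": 1,
  "force": 30
}}

```text
validation failed for argument at $.de...
```

Run:
```python
from h import *
from scipy.spatial.transform import Rotation as R
s=snap("wrist","pics/4.png");o=arm.get_obs();r=R.from_rotvec(o["ee_rot"]).as_matrix();print(o["time_s"],o["eef_pos"].round(4),np.degrees(np.arctan2(r[1,1],r[0,1])),r[:,2].round(3))
P=cloud(s);hsv=cv2.cvtColor(s["img"],cv2.COLOR_RGB2HSV)
m=np.linalg.norm(P[...,:2]-np.array([.431,-.285]),axis=-1)<0.09
for nm,q in (("tabtop",(P[...,2]>.135)&(P[...,2]<.17)),("beam",(P[...,2]>.105)&(P[...,2]<.12)),("rest",(P[...,2]>.017)&(P[...,2]<.03)&(hsv[...,1]>90))):
    Q=P[m&q];print(nm,len(Q),np.median(Q,0).round(4) if len(Q) else '',Q[:,2].max() if len(Q) else '',cv2.minAreaRect((Q[:,:2]*1000).astype(np.float32)) if len(Q)>5 else '')
```

```text
0.2 [0.2683 0.5365 0.2299] 63.426202623570056 [-0.001 -0.001 -1.   ]
tabtop 0   
beam 0   
rest 0
```

View pics/4.png

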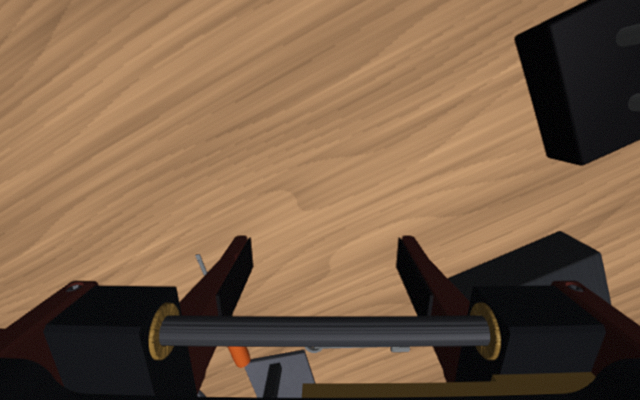

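The move was refused, probably because of the empty rows, so the arm is still at its start. The wrist picture shows only the bench there. I'll resend with no empty rows.

Request:
{"name": "move_arm", "arguments": {
  "deltas": [
    {"tx":30,"ty":-41,"tz":10,"az":-0.085},
    {"tx":30,"ty":-41,"tz":10,"az":-0.085},
    {"tx":30,"ty":-41,"tz":10,"az":-0.085},
    {"tx":30,"ty":-41,"tz":10,"az":-0.085},
    {"tx":30,"ty":-41,"tz":10,"az":-0.085},
    {"tx":30,"ty":-41,"tz":10,"az":-0.085},
    {"tx":30,"ty":-41,"tz":10,"az":-0.085},
    {"tx":3,"ty":-50,"az":-0.085},
    {"tx":3,"ty":-50,"az":-0.085},
    {"tx":3,"ty":-50,"az":-0.085},
    {"tx":3,"ty":-50,"az":-0.085},
    {"tx":3,"ty":-50,"az":-0.085},
    {"tx":3,"ty":-50,"az":-0.085},
    {"tx":-13,"ty":-47,"az":-0.085},
    {"tx":-13,"ty":-47,"az":-0.085},
    {"tx":-13,"ty":-47,"az":-0.085},
    {"tx":-13,"ty":-47,"az":-0.085},
    {"tx":-13,"ty":-47,"az":-0.092},
    {"tx":0},
    {"tx":0}
  ],
  "jaw": 1,
  "force": 30
}}

```text
validation failed for argument at $.de...
```

Request:
{"name": "move_arm", "arguments": {
  "deltas": [
    {"tx":0,"ty":0,"tz":10,"ax":0,"ay":0,"az":0}
  ],
  "jaw": 1,
  "force": 30
}}

```text
time_s: 0.32
eef_pos: [0.2682, 0.5363, 0.2397]
ee_rot: [-0.722, -3.057, 0.004]
wrist_force: [0.2, -0.2, 0.8]
grip_width: 1.003
```

All six keys are needed in every row.

Request:
{"name": "move_arm", "arguments": {
  "deltas": [
    {"tx":30,"ty":-41,"tz":10,"ax":0,"ay":0,"az":-0.085},
    {"tx":30,"ty":-41,"tz":10,"ax":0,"ay":0,"az":-0.085},
    {"tx":30,"ty":-41,"tz":10,"ax":0,"ay":0,"az":-0.085},
    {"tx":30,"ty":-41,"tz":10,"ax":0,"ay":0,"az":-0.085},
    {"tx":30,"ty":-41,"tz":10,"ax":0,"ay":0,"az":-0.085},
    {"tx":30,"ty":-41,"tz":10,"ax":0,"ay":0,"az":-0.085},
    {"tx":30,"ty":-41,"tz":0,"ax":0,"ay":0,"az":-0.085},
    {"tx":3,"ty":-50,"tz":0,"ax":0,"ay":0,"az":-0.085},
    {"tx":3,"ty":-50,"tz":0,"ax":0,"ay":0,"az":-0.085},
    {"tx":3,"ty":-50,"tz":0,"ax":0,"ay":0,"az":-0.085},
    {"tx":3,"ty":-50,"tz":0,"ax":0,"ay":0,"az":-0.085},
    {"tx":3,"ty":-50,"tz":0,"ax":0,"ay":0,"az":-0.085},
    {"tx":3,"ty":-50,"tz":0,"ax":0,"ay":0,"az":-0.085},
    {"tx":-13,"ty":-47,"tz":0,"ax":0,"ay":0,"az":-0.085},
    {"tx":-13,"ty":-47,"tz":0,"ax":0,"ay":0,"az":-0.085},
    {"tx":-13,"ty":-47,"tz":0,"ax":0,"ay":0,"az":-0.085},
    {"tx":-13,"ty":-47,"tz":0,"ax":0,"ay":0,"az":-0.085},
    {"tx":-13,"ty":-47,"tz":0,"ax":0,"ay":0,"az":-0.092},
    {"tx":0,"ty":0,"tz":0,"ax":0,"ay":0,"az":0},
    {"tx":0,"ty":0,"tz":0,"ax":0,"ay":0,"az":0}
  ],
  "jaw": 1,
  "force": 30
}}

```text
time_s: 2.82
eef_pos: [0.4315, -0.2851, 0.3012]
ee_rot: [2.644, 1.697, 0.001]
wrist_force: [-0.1, 0.9, -0.4]
grip_width: 1.004
```

```bash
cat > look.py <<'E'
from h import *
from scipy.spatial.transform import Rotation as R
def report(fn):
    s=snap("wrist",fn);o=arm.get_obs();r=R.from_rotvec(o["ee_rot"]).as_matrix();print(o["time_s"],o["eef_pos"].round(4),np.degrees(np.arctan2(r[1,1],r[0,1])),r[:,2].round(3),o["wrist_force"].round(2),o["joint_pos"].round(2));return s
E
python3 - <<'E'
from look import *
s=report("pics/5.png")
P=cloud(s);hsv=cv2.cvtColor(s["img"],cv2.COLOR_RGB2HSV)
m=np.linalg.norm(P[...,:2]-np.array([.431,-.285]),axis=-1)<0.09
for nm,q in (("tabtop",(P[...,2]>.135)&(P[...,2]<.17)),("beam",(P[...,2]>.105)&(P[...,2]<.12)),("rest",(P[...,2]>.017)&(P[...,2]<.03)&(hsv[...,1]>90))):
    Q=P[m&q];print(nm,len(Q),np.median(Q,0).round(4) if len(Q) else '',Q[:,2].max() if len(Q) else '',cv2.minAreaRect((Q[:,:2]*1000).astype(np.float32)) if len(Q)>5 else '')
E
```

```text
2.875 [ 0.4317 -0.2846  0.3012] -24.555386782638553 [ 0.001 -0.    -1.   ] [ 0.62 -0.49  0.41] [-0.65 -0.11  1.3   0.    1.95 -0.22]
tabtop 800 [ 0.4324 -0.2807  0.1559] 0.16074581780321645 ((431.0731506347656, -284.5816955566406), (44.733524322509766, 19.4892578125), 65.23765563964844)
beam 649 [ 0.4415 -0.2597  0.1127] 0.11523646585119879 ((430.50750732421875, -285.421630859375), (98.6347427368164, 19.621841430664062), 65.67445373535156)
rest 2165 [ 0.4331 -0.2778  0.0249] 0.027976862622514587 ((430.5480041503906, -285.5892333984375), (128.62574768066406, 64.07896423339844), 65.36044311523438)
```

View pics/5.png

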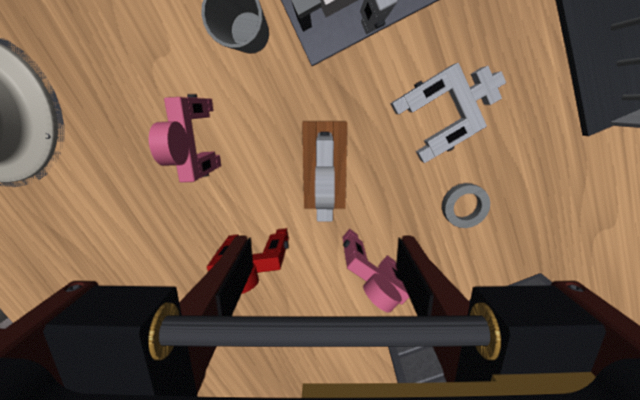

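The wrist view shows the grey frame in the rest at (325,165), free on both sides for the fingers. It is measured at (431,-285) mm with jaw angle -24.6°, and the tool is aligned. I'll descend and grip.

Request:
{"name": "move_arm", "arguments": {
  "deltas": [
    {"tx":-1,"ty":0,"tz":-40,"ax":0,"ay":0,"az":0},
    {"tx":0,"ty":0,"tz":-40,"ax":0,"ay":0,"az":0},
    {"tx":0,"ty":0,"tz":-40,"ax":0,"ay":0,"az":0},
    {"tx":0,"ty":0,"tz":-30,"ax":0,"ay":0,"az":0},
    {"tx":0,"ty":0,"tz":-18,"ax":0,"ay":0,"az":0},
    {"tx":0,"ty":0,"tz":-10,"ax":0,"ay":0,"az":0},
    {"tx":0,"ty":0,"tz":0,"ax":0,"ay":0,"az":0}
  ],
  "jaw": 1
}}

```text
time_s: 3.75
eef_pos: [0.4306, -0.2851, 0.1229]
ee_rot: [2.644, 1.697, 0.0]
wrist_force: [0.2, 0.4, 1.8]
grip_width: 1.001
```

Request:
{"name": "move_arm", "arguments": {
  "deltas": [
    {"tx":0,"ty":0,"tz":0,"ax":0,"ay":0,"az":0},
    {"tx":0,"ty":0,"tz":0,"ax":0,"ay":0,"az":0},
    {"tx":0,"ty":0,"tz":0,"ax":0,"ay":0,"az":0},
    {"tx":0,"ty":0,"tz":0,"ax":0,"ay":0,"az":0},
    {"tx":0,"ty":0,"tz":0,"ax":0,"ay":0,"az":0},
    {"tx":0,"ty":0,"tz":0,"ax":0,"ay":0,"az":0}
  ],
  "jaw": 0,
  "force": 30
}}

```text
time_s: 4.5
eef_pos: [0.4304, -0.2854, 0.1226]
ee_rot: [-2.644, -1.696, 0.0]
wrist_force: [-0.5, 0.1, -0.5]
grip_width: 0.358
```

Request:
{"name": "move_arm", "arguments": {
  "deltas": [
    {"tx":0,"ty":0,"tz":0,"ax":0,"ay":0,"az":0},
    {"tx":0,"ty":0,"tz":0,"ax":0,"ay":0,"az":0},
    {"tx":0,"ty":0,"tz":0,"ax":0,"ay":0,"az":0},
    {"tx":0,"ty":0,"tz":0,"ax":0,"ay":0,"az":0},
    {"tx":0,"ty":0,"tz":0,"ax":0,"ay":0,"az":0}
  ]
}}

```text
time_s: 5.12
eef_pos: [0.4304, -0.2853, 0.1226]
ee_rot: [-2.644, -1.696, 0.0]
wrist_force: [0.0, -0.6, 0.3]
grip_width: 0.225
```

Gripped at about 20 mm. I'll lift straight up 200 mm, slowly at first.

Request:
{"name": "move_arm", "arguments": {
  "deltas": [
    {"tx":0,"ty":0,"tz":5,"ax":0,"ay":0,"az":0},
    {"tx":0,"ty":0,"tz":10,"ax":0,"ay":0,"az":0},
    {"tx":0,"ty":0,"tz":20,"ax":0,"ay":0,"az":0},
    {"tx":0,"ty":0,"tz":30,"ax":0,"ay":0,"az":0},
    {"tx":0,"ty":0,"tz":35,"ax":0,"ay":0,"az":0},
    {"tx":0,"ty":0,"tz":35,"ax":0,"ay":0,"az":0},
    {"tx":0,"ty":0,"tz":35,"ax":0,"ay":0,"az":0},
    {"tx":0,"ty":0,"tz":20,"ax":0,"ay":0,"az":0},
    {"tx":0,"ty":0,"tz":10,"ax":0,"ay":0,"az":0},
    {"tx":0,"ty":0,"tz":0,"ax":0,"ay":0,"az":0}
  ]
}}

```text
time_s: 6.38
eef_pos: [0.4305, -0.2854, 0.3236]
ee_rot: [2.643, 1.696, 0.001]
wrist_force: [0.2, 0.0, -5.7]
grip_width: 0.225
```

Request:
{"name": "move_arm", "arguments": {
  "deltas": [
    {"tx":5,"ty":18,"tz":0,"ax":0,"ay":0,"az":0.015},
    {"tx":8,"ty":32,"tz":0,"ax":0,"ay":0,"az":0.015},
    {"tx":11,"ty":40,"tz":0,"ax":0,"ay":0,"az":0.015},
    {"tx":11,"ty":40,"tz":0,"ax":0,"ay":0,"az":0.015},
    {"tx":11,"ty":40,"tz":0,"ax":0,"ay":0,"az":0.015},
    {"tx":11,"ty":40,"tz":0,"ax":0,"ay":0,"az":0.015},
    {"tx":11,"ty":40,"tz":0,"ax":0,"ay":0,"az":0.015},
    {"tx":11,"ty":40,"tz":0,"ax":0,"ay":0,"az":0.015},
    {"tx":11,"ty":40,"tz":0,"ax":0,"ay":0,"az":0.015},
    {"tx":11,"ty":40,"tz":0,"ax":0,"ay":0,"az":0.015},
    {"tx":11,"ty":40,"tz":0,"ax":0,"ay":0,"az":0.015},
    {"tx":11,"ty":40,"tz":0,"ax":0,"ay":0,"az":0.015},
    {"tx":8,"ty":28,"tz":0,"ax":0,"ay":0,"az":0.017},
    {"tx":4,"ty":15,"tz":0,"ax":0,"ay":0,"az":0},
    {"tx":0,"ty":0,"tz":0,"ax":0,"ay":0,"az":0},
    {"tx":0,"ty":0,"tz":0,"ax":0,"ay":0,"az":0}
  ]
}}

```text
time_s: 8.38
eef_pos: [0.5652, 0.2068, 0.3227]
ee_rot: [2.465, 1.947, -0.001]
wrist_force: [-0.6, -0.2, -4.5]
grip_width: 0.229
```

Run:
```python
from look import *
s=report("pics/6.png")
P=cloud(s)
m=np.linalg.norm(P[...,:2]-np.array([.586,.305]),axis=-1)<0.075
for lo,hi in ((.096,.108),(.110,.122),(.096,.122),(0.005,.015)):
    Q=P[m&(P[...,2]>lo)&(P[...,2]<hi)]
    if len(Q)>5: print(lo,hi,len(Q),np.median(Q,0).round(4),cv2.minAreaRect((Q[:,:2]*1000).astype(np.float32)))
```

```text
8.425 [0.5653 0.2066 0.3229] -13.421623004460859 [ 0. -0. -1.] [-0.02  0.36 -3.99] [ 0.29  0.14  1.02 -0.    1.99  0.53]
0.096 0.108 838 [0.5867 0.308  0.1042] ((586.5528564453125, 307.5382995605469), (40.38237380981445, 26.194976806640625), 76.53407287597656)
0.11 0.122 2623 [0.5757 0.3081 0.1162] ((585.9335327148438, 307.7145080566406), (40.319759368896484, 105.70675659179688), 76.48026275634766)
0.096 0.122 3467 [0.5861 0.3081 0.1159] ((585.9306030273438, 307.689453125), (40.39288330078125, 105.706298828125), 76.49272918701172)
0.005 0.015 3200 [0.5871 0.289  0.0112] ((586.908447265625, 307.73876953125), (104.22486114501953, 147.9943389892578), 76.55150604248047)
```

View pics/6.png

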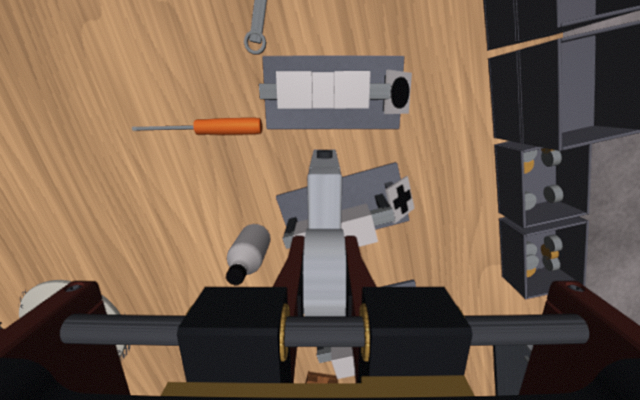

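The wrist view shows the disc stand at (333,92) with its groove at (322,90), measured at (586.5, 307.6) mm, yaw -13.5°. The held frame is at (325,210). Next I'll check how the frame sits in the jaws.

Run:
```python
from look import *
s=load("wrist");o=arm.get_obs();r=R.from_rotvec(o["ee_rot"]).as_matrix()
P=cloud(s);L=(P-o["eef_pos"])@r*1000
u=slice(300,350)
for nm,(v0,v1) in dict(leg_beam=(165,225),tab=(235,290),low=(150,163)).items():
    Q=L[v0:v1,u].reshape(-1,3);Q=Q[(Q[:,2]>-45)&(Q[:,2]<135)&(abs(Q[:,1])<14)]
    q=Q.copy();print(nm,len(q),"x",np.percentile(q[:,0],[1,99]).round(1),"y",np.percentile(q[:,1],[1,99]).round(1),"z",np.percentile(q[:,2],[1,50,99]).round(1))
Q=L[165:228,u].reshape(-1,3);Q=Q[(Q[:,2]<20)&(Q[:,2]>-5)&(abs(Q[:,1])<14)];A=np.c_[Q[:,:2],np.ones(len(Q))];print("beam top plane",len(Q),np.linalg.lstsq(A,Q[:,2],rcond=None)[0].round(3),Q[:,0].min(),Q[:,0].max())
```

```text
leg_beam 2009 x [18.5 49.4] y [-11.    8.4] z [ 8.5 10.1 34.3]
tab 2682 x [ 4.5 22.9] y [-13.5  11.8] z [-41.1 -29.4   1.4]
low 330 x [48.9 54.4] y [-10.8   8.3] z [ 44.7  61.3 100.7]
beam top plane 1951 [4.50e-02 1.00e-03 8.76e+00] 15.682672989353367 49.516498507961856
```

Request:
{"name": "move_arm", "arguments": {
  "deltas": [
    {"tx":2,"ty":10,"tz":0,"ax":0,"ay":0,"az":0},
    {"tx":4,"ty":20,"tz":0,"ax":0,"ay":0,"az":0},
    {"tx":5,"ty":25,"tz":0,"ax":0,"ay":0,"az":0},
    {"tx":5,"ty":24,"tz":0,"ax":0,"ay":0,"az":0},
    {"tx":3,"ty":14,"tz":0,"ax":0,"ay":0,"az":0},
    {"tx":2,"ty":8,"tz":0,"ax":0,"ay":0,"az":0},
    {"tx":0,"ty":0,"tz":0,"ax":0,"ay":0,"az":0},
    {"tx":0,"ty":0,"tz":0,"ax":0,"ay":0,"az":0}
  ]
}}

```text
time_s: 9.43
eef_pos: [0.5865, 0.3081, 0.3229]
ee_rot: [2.465, 1.947, 0.0]
wrist_force: [-1.3, 0.6, -3.8]
grip_width: 0.224
```

The frame sits centred in the jaws to about 1 mm. I'll lower it until the legs straddle the saddle, watching the force.

Request:
{"name": "move_arm", "arguments": {
  "deltas": [
    {"tx":1,"ty":-0.5,"tz":-15,"ax":0,"ay":0,"az":0},
    {"tx":0,"ty":0,"tz":-25,"ax":0,"ay":0,"az":0},
    {"tx":0,"ty":0,"tz":-25,"ax":0,"ay":0,"az":0},
    {"tx":0,"ty":0,"tz":-15,"ax":0,"ay":0,"az":0},
    {"tx":0,"ty":0,"tz":-10,"ax":0,"ay":0,"az":0},
    {"tx":0,"ty":0,"tz":-8,"ax":0,"ay":0,"az":0},
    {"tx":0,"ty":0,"tz":-8,"ax":0,"ay":0,"az":0},
    {"tx":0,"ty":0,"tz":-8,"ax":0,"ay":0,"az":0},
    {"tx":0,"ty":0,"tz":0,"ax":0,"ay":0,"az":0}
  ]
}}

```text
time_s: 10.55
eef_pos: [0.5872, 0.3081, 0.2076]
ee_rot: [-2.464, -1.948, 0.002]
wrist_force: [-0.5, 0.2, -3.5]
grip_width: 0.226
```

Request:
{"name": "move_arm", "arguments": {
  "deltas": [
    {"tx":0,"ty":0,"tz":-5,"ax":0,"ay":0,"az":0},
    {"tx":0,"ty":0,"tz":-6,"ax":0,"ay":0,"az":0},
    {"tx":0,"ty":0,"tz":-6,"ax":0,"ay":0,"az":0},
    {"tx":0,"ty":0,"tz":-6,"ax":0,"ay":0,"az":0},
    {"tx":0,"ty":0,"tz":-6,"ax":0,"ay":0,"az":0},
    {"tx":0,"ty":0,"tz":-6,"ax":0,"ay":0,"az":0},
    {"tx":0,"ty":0,"tz":0,"ax":0,"ay":0,"az":0}
  ]
}}

```text
time_s: 11.42
eef_pos: [0.5871, 0.308, 0.1727]
ee_rot: [-2.464, -1.948, 0.002]
wrist_force: [0.2, 0.8, -4.9]
grip_width: 0.224
```

Run:
```python
from look import *
s=report(None)
a=snap("scene");b=snap("side")
def crop(s,x,y,w,h): return cv2.resize(s["img"][y:y+h,x:x+w],(400,300),interpolation=cv2.INTER_CUBIC)
im=np.hstack([crop(a,335,225,120,90),crop(b,290,95,100,75)])
cv2.imwrite("pics/7.png",cv2.cvtColor(im,cv2.COLOR_RGB2BGR))
```

```text
11.475 [0.5873 0.3081 0.1733] -13.351350740297557 [-0. -0. -1.] [-0.13  0.26 -3.33] [0.43 0.26 1.14 0.   1.74 0.66]
```

View pics/7.png

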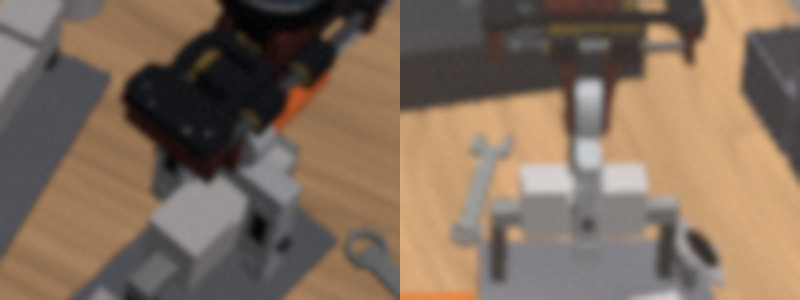

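The crops show the legs straddling the saddle. In the side view the frame (588,190 in the crop) is centred on the groove between the two saddle tops. I'll lower gently.

Request:
{"name": "move_arm", "arguments": {
  "deltas": [
    {"tx":0,"ty":0,"tz":-6,"ax":0,"ay":0,"az":0},
    {"tx":0,"ty":0,"tz":-6,"ax":0,"ay":0,"az":0},
    {"tx":0,"ty":0,"tz":-5,"ax":0,"ay":0,"az":0},
    {"tx":0,"ty":0,"tz":-3,"ax":0,"ay":0,"az":0},
    {"tx":0,"ty":0,"tz":-2,"ax":0,"ay":0,"az":0},
    {"tx":0,"ty":0,"tz":-2,"ax":0,"ay":0,"az":0},
    {"tx":0,"ty":0,"tz":-2,"ax":0,"ay":0,"az":0},
    {"tx":0,"ty":0,"tz":0,"ax":0,"ay":0,"az":0}
  ]
}}

```text
time_s: 12.58
eef_pos: [0.5873, 0.3081, 0.1474]
ee_rot: [-2.465, -1.948, 0.0]
wrist_force: [-0.2, -0.1, -4.0]
grip_width: 0.226
```

Request:
{"name": "move_arm", "arguments": {
  "deltas": [
    {"tx":0,"ty":0,"tz":-2,"ax":0,"ay":0,"az":0},
    {"tx":0,"ty":0,"tz":-2,"ax":0,"ay":0,"az":0},
    {"tx":0,"ty":0,"tz":-1,"ax":0,"ay":0,"az":0},
    {"tx":0,"ty":0,"tz":0,"ax":0,"ay":0,"az":0}
  ]
}}

```text
time_s: 13.08
eef_pos: [0.5874, 0.3081, 0.1424]
ee_rot: [-2.465, -1.948, 0.0]
wrist_force: [-0.4, -0.3, -4.2]
grip_width: 0.227
```

Request:
{"name": "move_arm", "arguments": {
  "deltas": [
    {"tx":0,"ty":0,"tz":-2,"ax":0,"ay":0,"az":0},
    {"tx":0,"ty":0,"tz":-2,"ax":0,"ay":0,"az":0},
    {"tx":0,"ty":0,"tz":-1,"ax":0,"ay":0,"az":0},
    {"tx":0,"ty":0,"tz":0,"ax":0,"ay":0,"az":0}
  ]
}}

```text
time_s: 13.58
eef_pos: [0.5874, 0.3081, 0.1374]
ee_rot: [-2.465, -1.948, 0.0]
wrist_force: [-0.2, -0.0, -4.5]
grip_width: 0.227
```

Request:
{"name": "move_arm", "arguments": {
  "deltas": [
    {"tx":0,"ty":0,"tz":-0.5,"ax":0,"ay":0,"az":0},
    {"tx":0,"ty":0,"tz":-0.5,"ax":0,"ay":0,"az":0},
    {"tx":0,"ty":0,"tz":-0.5,"ax":0,"ay":0,"az":0},
    {"tx":0,"ty":0,"tz":0,"ax":0,"ay":0,"az":0}
  ]
}}

```text
time_s: 14.08
eef_pos: [0.5874, 0.3081, 0.1361]
ee_rot: [-2.465, -1.948, 0.0]
wrist_force: [0.1, -0.2, -3.4]
grip_width: 0.226
```

Request:
{"name": "move_arm", "arguments": {
  "deltas": [
    {"tx":0,"ty":0,"tz":-0.5,"ax":0,"ay":0,"az":0},
    {"tx":0,"ty":0,"tz":-0.5,"ax":0,"ay":0,"az":0},
    {"tx":0,"ty":0,"tz":0,"ax":0,"ay":0,"az":0},
    {"tx":0,"ty":0,"tz":0,"ax":0,"ay":0,"az":0}
  ]
}}

```text
time_s: 14.58
eef_pos: [0.5874, 0.3082, 0.1356]
ee_rot: [2.464, 1.948, 0.001]
wrist_force: [-1.3, -0.9, -0.3]
grip_width: 0.228
```

The load has gone from the wrist at TCP z 0.1356, as predicted for the groove bottom. I'll release, opening partway first.

Request:
{"name": "move_arm", "arguments": {
  "deltas": [
    {"tx":0,"ty":0,"tz":0,"ax":0,"ay":0,"az":0},
    {"tx":0,"ty":0,"tz":0,"ax":0,"ay":0,"az":0},
    {"tx":0,"ty":0,"tz":0,"ax":0,"ay":0,"az":0},
    {"tx":0,"ty":0,"tz":0,"ax":0,"ay":0,"az":0},
    {"tx":0,"ty":0,"tz":0,"ax":0,"ay":0,"az":0},
    {"tx":0,"ty":0,"tz":0,"ax":0,"ay":0,"az":0}
  ],
  "jaw": 0.7
}}

```text
time_s: 15.32
eef_pos: [0.5874, 0.3081, 0.1351]
ee_rot: [-2.465, -1.948, 0.0]
wrist_force: [0.4, -0.8, -0.2]
grip_width: 0.701
```

Request:
{"name": "move_arm", "arguments": {
  "deltas": [
    {"tx":0,"ty":0,"tz":5,"ax":0,"ay":0,"az":0},
    {"tx":0,"ty":0,"tz":10,"ax":0,"ay":0,"az":0},
    {"tx":0,"ty":0,"tz":20,"ax":0,"ay":0,"az":0},
    {"tx":0,"ty":0,"tz":30,"ax":0,"ay":0,"az":0},
    {"tx":0,"ty":0,"tz":30,"ax":0,"ay":0,"az":0},
    {"tx":0,"ty":-20,"tz":30,"ax":0,"ay":0,"az":0},
    {"tx":-5,"ty":-30,"tz":20,"ax":0,"ay":0,"az":0},
    {"tx":-8,"ty":-30,"tz":0,"ax":0,"ay":0,"az":0},
    {"tx":-8,"ty":-20,"tz":0,"ax":0,"ay":0,"az":0},
    {"tx":0,"ty":0,"tz":0,"ax":0,"ay":0,"az":0},
    {"tx":0,"ty":0,"tz":0,"ax":0,"ay":0,"az":0}
  ]
}}

```text
time_s: 16.7
eef_pos: [0.5666, 0.2088, 0.281]
ee_rot: [2.464, 1.948, 0.002]
wrist_force: [0.3, 0.9, -0.5]
grip_width: 0.702
```

Run:
```python
from look import *
s=report("pics/8.png")
P=cloud(s)
m=np.linalg.norm(P[...,:2]-np.array([.587,.307]),axis=-1)<0.085
for nm,lo,hi in (("tab",.145,.185),("beam top (exp .125)",.121,.132),("saddle",.110,.1205),("base",.005,.015)):
    Q=P[m&(P[...,2]>lo)&(P[...,2]<hi)]
    if len(Q)>5: print(nm,len(Q),np.median(Q,0).round(4),Q[:,2].max().round(4),cv2.minAreaRect((Q[:,:2]*1000).astype(np.float32)))
```

```text
16.75 [0.5666 0.2089 0.2805] -13.310538045351114 [ 0.  0. -1.] [-1.22 -0.53 -0.33] [0.3  0.12 1.11 0.   1.91 0.53]
tab 1340 [0.5862 0.307  0.1694] 0.1747 ((586.2509765625, 307.1341857910156), (47.34767150878906, 20.026288986206055), 76.39401245117188)
beam top (exp .125) 1023 [0.5875 0.3361 0.126 ] 0.1284 ((586.4495239257812, 308.10992431640625), (98.94292449951172, 20.139562606811523), 76.75914001464844)
saddle 3356 [0.5766 0.3083 0.1162] 0.1188 ((585.8950805664062, 307.6592102050781), (40.492591857910156, 105.69733428955078), 76.59932708740234)
base 3776 [0.5949 0.2943 0.0112] 0.0142 ((587.145751953125, 307.24810791015625), (102.84576416015625, 168.53256225585938), 76.7176284790039)
```

View pics/8.png

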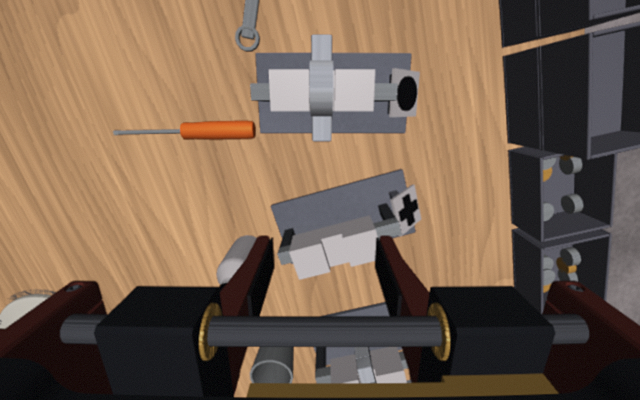

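The wrist picture shows the frame square in the groove at (321,88). Its beam top is 10 mm above the saddle top, which is what a seated frame should show (22 mm if it weren't). The gripper is clear, so I'm handing in.

```bash
python3 -c "
from workcell import arm
print(arm.close_job())"
```

```text
the job is handed in; nothing more can be done
None
```

I gripped the aluminium round-tab frame by its disc and lifted it 200 mm out of the rest. I lowered it onto the disc stand in small steps until the groove took its weight, then let go, backed off and handed in at about 17 s of the 54 s.

**Last checks (wrist camera):**
- **Seating:** the beam top measured 126 mm against the saddle top at 116 mm. The 10 mm gap is what a seated frame should show; unseated it would be 22 mm.
- **Alignment:** the frame centre is within about 1 mm of the groove centre both along and across the bar. It is square to within about 0.3°.
- **Contact:** the wrist force reading was about zero on release, and the gripper was clear of everything. I saw no contact force beyond the frame's weight on the way down.

**What failed or disagreed:**
- The first two move calls were refused because the rows lacked some keys; nothing moved.
- The scene and side cameras differed by 4–6 mm, so I relied on the wrist views.
- A measurement of the held frame hinted at a 0.045 rad tilt, but the numbers contradicted each other. I took it as noise and did not measure tilt separately after release.
- I did not measure whether the other objects had shifted. The path kept clear of them, and those visible in the last picture looked undisturbed.

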